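Sweep the offcuts off the tile saw and latch its splash door

TASK

Clear the tile saw after cutting kiln shelf and brick: with the brush, sweep all three offcuts along the saw's table, out through the open doorway at its end and into the pan hung there, without pushing or picking them with the fingers. Then push the splash door fully shut until its roller catch holds it, and leave the brush standing on its bristles on the bench, not on the saw.

Things in the scene. Friction and masses are not known exactly. Their poses are not given: they have to be found in the camera images.
- tile_saw: fixed bench tile saw: dark grey tank under a steel table, 230 (x) x 330 (y) mm, surface 85 mm above the bench, with a rounded blade guard at the back, 78 mm above the table. Origin: on the bench under the saw; x to its back, y along the table to the doorway, where the table ends at y = +160 mm; z up.
- saw_lane (a point): point on the table surface in the middle of the 143 mm wide lane to be swept (saw x = -16.5, y = 0 mm), axes as the saw's. The lane is bounded at 71.5 mm either side by the 24 mm high fence towards the robot and the 14 mm high blade rail at the back, and at y = -164 mm by a wall 50 mm high; it is open at y = +160 mm (doorway).
- saw_pan (a point): middle of the floor of the open steel pan hung on the door end of the saw; the pan measures 180 (x) x 168 (y) mm outside, walls 3 mm, floor 5 mm and rim 62 mm above the bench; its near wall touches the end of the table; axes as the saw's
- door_hinge (a point): on the door's upright hinge axis, 35 mm above the table, at the robot-side corner of the doorway; axes as the saw's
- door_edge (a point): on the door near its free edge at mid height, 144 mm from the hinge axis. The door is an aluminium plate 4 mm thick (9 mm at its top edge), from 7 to 69 mm above the table; it clears the pan's rim
- splash_door (a joint): angle of the splash door, rad: 0 = fully shut across the doorway (free edge at the back, held by a spring roller in the post there), 1.6 = standing straight out over the robot-side edge of the pan, 2.2 = end stop. It stays where it is left; the roller resists over the last 0.1 rad with about 4 N at the edge, then snaps the door home
- bench_brush: wooden hand brush standing on its bristles. Block 122 (x) x 40 (y) mm, bristle field 114 x 32 mm, 31 mm long. Origin: middle of the bristle ends; x along the brush, z up; its top is 92 mm above the origin
- brush_grip (a point): middle of the brush's raised bow grip, 82 mm above the bristle ends: a bar 78 mm long along the brush's x, 24 mm wide (y), 20 mm high, with 24 mm of free space between it and the block
- offcut_strip: strip of kiln shelf, 70 x 30 x 22 mm, one end broken; loose on the saw's table. Origin in its middle, x along it, z up
- offcut_corner: broken corner of kiln shelf, roughly three-sided, 60 x 54 x 22 mm; loose on the saw's table. Origin in its middle, z up
- offcut_brick: block of firebrick, 60 x 44 x 30 mm; loose on the saw's table. Origin in its middle, z up

How it is judged:
On the way, in this order (a step that is already met when the one before it is completed fails the run):
1. the brush is sweeping: it presses on an offcut ((contact force between bench_brush and offcut_strip above 0.05 N or contact force between bench_brush and offcut_corner above 0.05 N or contact force between bench_brush and offcut_brick above 0.05 N)), for 0.02 s.
2. all three offcuts lie in the pan (x of offcut_strip in the frame of saw_pan between -0.085 and 0.085 m and y of offcut_strip in the frame of saw_pan between -0.08 and 0.08 m and z of each of offcut_strip, offcut_corner, offcut_brick in the frame of saw_pan below 0.057 m and x of offcut_corner in the frame of saw_pan between -0.085 and 0.085 m and y of offcut_corner in the frame of saw_pan between -0.08 and 0.08 m and x of offcut_brick in the frame of saw_pan between -0.085 and 0.085 m and y of offcut_brick in the frame of saw_pan between -0.08 and 0.08 m), for 0.2 s.
3. the splash door is shut on its catch (value of joint splash_door below 0.025 rad), for 0.3 s.
At the end, for the whole second after the job is handed in: All three offcuts at rest in the pan (middles within its walls, below its rim, 57 mm above its floor); splash door shut on its catch (below 0.025 rad); brush at rest on its bristles on the bench (bristle ends within 8 mm of the bench top, tilt under 0.12 rad) (all of step 2 and linear speed of each of offcut_strip, offcut_corner, offcut_brick, bench_brush below 0.02 m/s and value of joint splash_door below 0.025 rad and height (world z) of bench_brush below 0.008 m and angle between bench_brush's own z axis and vertical below 0.12 rad); the robot touches nothing.
It fails at once if the fingers or the gripper push or hold an offcut (contact force between any of the fingers, the arm and offcut_strip above 0.5 N or contact force between any of the fingers, the arm and offcut_corner above 0.5 N or contact force between any of the fingers, the arm and offcut_brick above 0.5 N).
It also fails if it takes over 64 s, if anything falls off the work surface, if the arm or the gripper's body presses on something with over 40 N, if the wrist force passes 120 N, or if a joint passes its speed limit or range.

ROBOT

A 7-joint arm with a two-finger parallel gripper is mounted at the origin on the work surface; the furniture and walls round the work are solid. World frame = base frame: x ahead of the robot, y to its left, z up, the work surface at z = 0. Lengths are in m, angles in rad, forces in N, time in s.
With the tool pointing down it reaches from about 0.4 to 0.85 m from the base axis. Payload 10.4 kg.
Tool frame: the origin (TCP) lies at the very end of the fingers, on their centre line; the grasp point (between the pads) lies 19 mm behind it; z points along the fingers, y is the line along which they close (so a half turn about z gives the same grasp; the last joint's range is limited). The gripper opens to 87 mm and grips with 3 to 60 N. Pads are 19 mm wide; open, the fingers measure 117 mm over their backs; the gripper's body (75 mm by 190 mm) begins 51 mm behind the grasp point.
Start: joints at [-1.259, 0.332, -0.065, 1.46, 0.022, 1.35, -0.088], TCP at [0.205, 0.59, 0.223] pointing down, gripper open.
Joint ranges: [-2.6, 2.6], [-0.5, 2.12], [-1.47, 1.34], [0.16, 2.42], [-1.27, 4.41], [0.06, 2.06], [-2.6, 2.6]. Speed limits (rad/s): [2.22, 2.22, 2.79, 2.79, 3.14, 3.14, 3.14].

INTERFACE

Orientations are given as a unit quaternion [x, y, z, w].
In Python, from bench import read_state, cams, workorder gives the robot as it stands.
- The arm moves only by the shell command python3 -m crank 'ROWS' [FORCE]. ROWS is text: rows parted by semicolons, each of 5 numbers parted by spaces: the shift along the tool's x, y, z scaled (see below), then the turn about the tool's z scaled (see below), then the opening, from -1 (shut) to 1 (fully open). In form: dx dy dz yaw jaw; .... A call has 1 to 10 rows; each row shifts and turns the commanded pose from where the row before left it, along the tool's axes as they then stand; what a row does not reach is not made up. The controller multiplies each number of a shift by 200 mm and each number of a turn by 90 degrees. A row lasts 1/10 s, in which the tool goes at most 50 mm and 8.59 degrees, less where a joint would pass 70% of its speed; a pose out of reach is approached as far as the arm can. A call with a number of a shift or a turn outside -1 to 1 is refused whole. A call with a gripper value outside its range is refused whole. The fingers move at their own pace and stop on an object; FORCE is the grip in N (left out, the last holds). Time passes only in rows, so rows that do not move let the fingers close. It gives the time, the measured TCP pose, the force, the opening and the grip force at its end, in the units of the state.
- read_state(): the state, without advancing time (a new reading comes with each control period).
- cams.camera(name): name is "scene" or "side" or "wrist"; returns a dict with "img" (384x512x3 uint8, blue, green, red), "K" (3x3 intrinsics, pixels), "xyz" and "attitude" of the camera in the world; the wrist camera has in their place "mount" (4x4, takes a point from camera to tool coordinates, whose origin is the TCP and whose axes are the flange's). Camera axes: x right, y down, z forward; pixel columns grow to the right and rows downward; lengths in m; the calibration is good to about 2 mm. The wrist camera is an equidistant fisheye: a pixel r from the principal point sees the ray r / f radians off the axis. A picture is of the moment at which its call begins: read the wrist's pose just before it. There is no depth.
- workorder.close_job(): hands the job in; it is judged then, once.
The state is a dict: "time": time; "joint_positions": joint angles; "joint_vel": joint speeds; "joint_torque": joint torques, N m; "ee_pos": TCP position; "eef_rot": TCP orientation; "ft_force": force on the tool from outside, world axes, zero at the start; "torque": the same for the moment, N m; "width": finger opening in m; "grip_force": force on a finger pad.
Only numpy, scipy, OpenCV 4.12 (cv2) and the standard library are available. Lean on these libraries where they do the work, as an engineer would, in place of code of your own. Each camera call takes 0.05 s, during which the arm holds its last target. There are 200 camera calls.

## Working session

There is one attempt and no reset: what is moved stays moved. The work goes in short steps, Python scripts to look and compute and a shell command to move; the robot and the scene stay as the last step left them, time stands still between calls to the robot, and variables do not carry over. Pictures are saved under pics/ and viewed, at most 10 in all, crops included, and the job is handed in when it is done.

```bash
ls; mkdir -p pics; python3 - <<'E'
from bench import read_state,cams
import cv2
s=read_state();print(s)
for n in("scene","side"):
    c=cams.camera(n);cv2.imwrite(f"pics/{n}0.png",c["img"]);print(n,c["K"],c["xyz"],c["attitude"])
E
```

```text
pics
{'time': 0.0, 'joint_positions': array([-1.25858191,  0.33287512, -0.06469401,  1.46090709,  0.02159163,
        1.34992762, -0.0885289 ]), 'joint_vel': array([-1.19757923e-03, -2.18148486e-03, -1.81051381e-03,  6.95885448e-05,
        9.37700523e-05,  1.46472671e-04, -3.32885863e-04]), 'joint_torque': array([ 1.28164833e-03, -6.23272705e+01,  2.57834344e-02, -3.89882290e+01,
       -6.10620528e-02,  4.01328353e-02,  1.23273512e-04]), 'ee_pos': array([0.20525177, 0.58993094, 0.22176824]), 'eef_rot': array([ 1.66634279e-01,  9.86018515e-01, -7.05465107e-04, -8.88963853e-05]), 'ft_force': array([-0.44742545, -0.29802727, -0.13299987]), 'torque': array([ 0.02555169, -0.00035212, -0.01402322]), 'grip_force': 0.0, 'width': 0.08659404640212268}
scene [[433.46915858   0.         250.36168377]
 [  0.         433.46915858 188.40527648]
 [  0.           0.           1.        ]] [-0.23280193 -0.87374671  0.65007539] [ 0.7931822  -0.28259173  0.18242364 -0.50766675]
side [[489.66735825   0.         256.45404514]
 [  0.         489.66735825 191.68628057]
 [  0.           0.           1.        ]] [ 0.52461149 -0.99030026  0.8175506 ] [ 8.82403808e-01 -1.37200827e-02 -1.40695254e-04 -4.70292737e-01]
```

View pics/scene0.png

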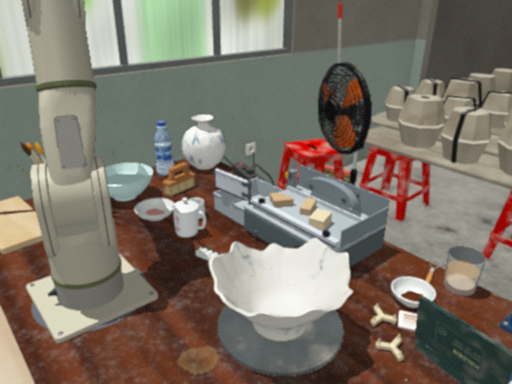

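View pics/side0.png

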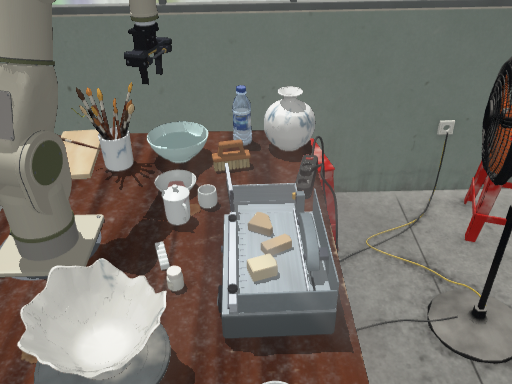

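Scene: the brush stands behind a white cup at about (180,183), and the saw is at (310,210) with three offcuts. Side: the brush is at (231,157), the saw lane runs up the picture, and the offcuts are at (260,223), (276,243) and (262,267). I'll enlarge both.

```bash
python3 - <<'E'
import cv2,numpy as np
a=cv2.imread("pics/side0.png")[125:345,195:355]
b=cv2.imread("pics/scene0.png")[145:275,150:400]
cv2.imwrite("pics/a.png",cv2.resize(a,None,fx=2.7,fy=2.7,interpolation=cv2.INTER_CUBIC))
cv2.imwrite("pics/b.png",cv2.resize(b,None,fx=3.2,fy=3.2,interpolation=cv2.INTER_CUBIC))
E
```

```text
(no output)
```

View pics/a.png

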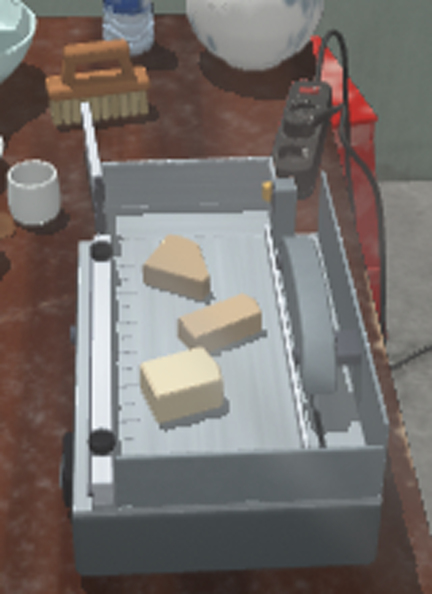

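View pics/b.png

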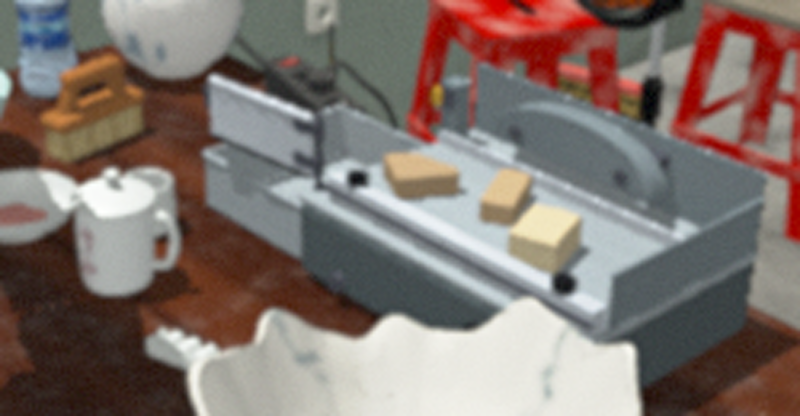

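The crops show the door standing out over the robot-side edge of the pan. The lane is clear to the doorway, and the offcuts run corner, strip, brick from the doorway back. The pan's far rim spans side-crop (103,163) to (272,160). I'll fit the saw pose next.

```bash
cat > h.py <<'E'
import numpy as np,cv2
from bench import read_state,cams
from scipy.spatial.transform import Rotation as R
from scipy.optimize import least_squares
CAM={"scene":(433.469,250.36,188.405,[-0.23280193,-0.87374671,0.65007539],[0.7931822,-0.28259173,0.18242364,-0.50766675]),
"side":(489.667,256.454,191.686,[0.52461149,-0.99030026,0.8175506],[8.82403808e-01,-1.37200827e-02,-1.40695254e-04,-4.70292737e-01])}
def proj(n,p):
    f,cx,cy,o,q=CAM[n];c=R.from_quat(q).inv().apply(np.asarray(p)-o);return np.array([f*c[0]/c[2]+cx,f*c[1]/c[2]+cy])
def onz(n,px,z):
    f,cx,cy,o,q=CAM[n];d=R.from_quat(q).apply([(px[0]-cx)/f,(px[1]-cy)/f,1]);return np.array(o)+d*(z-o[2])/d[2]
A=lambda u,v:("side",(u/2.7+195,v/2.7+125))
B=lambda u,v:("scene",(u/3.2+150,v/3.2+145))
def T(p,q):
    c,s=np.cos(p[2]),np.sin(p[2]);return np.array([p[0]+c*q[0]-s*q[1],p[1]+s*q[0]+c*q[1],q[2]])
E
python3 - <<'E'
from h import *
obs=[(A(380,570),lambda p:(.115,-.165,0)),(A(78,572),lambda p:(-.115,-.165,0)),(A(383,450),lambda p:(.115,-.165,.135)),
(A(272,160),lambda p:(p[3]+.09,.328,.062)),(A(103,163),lambda p:(p[3]-.09,.328,.062)),
(B(205,150),lambda p:(p[3]-.09,.328,.062)),(B(765,180),lambda p:(.115,-.165,.135)),(A(117,213),lambda p:(-.088,.160,.085))]
def res(p):return np.concatenate([proj(o[0],T(p,f(p)))-o[1] for o,f in obs])
r=least_squares(res,[.6,0,0,0],loss='soft_l1');p=r.x
print(p);print(res(p).reshape(-1,2).round(1))
for nm,o,z in(("corner top",A(180,255),.107),("strip top",A(225,315),.107),("brick top",A(180,370),.115),
 ("corner b",B(422,165),.107),("strip b",B(507,182),.107),("brick b",B(547,220),.115),
 ("doorTipTop a",A(84,104),.154),("doorhingeTop a",A(98,178),.154),("doortip b",B(209,76),.154),("doorhinge b",B(320,112),.154),
 ("br L",A(55,124),0),("br R",A(148,117),0),("brR b",B(145,128),0),("br L b",B(70,161),0),("br endL b",B(46,158),0),
 ("gripL",A(63,50),.092),("gripR",A(130,43),.092)):
    w=onz(o[0],o[1],z);q=w-[p[0],p[1],0];c,s=np.cos(p[2]),np.sin(p[2])
    print(nm,w.round(3),"saw",[round(c*q[0]+s*q[1],3),round(-s*q[0]+c*q[1],3)])
E
```

```text
[ 0.57968563 -0.15260382 -0.01516074 -0.01884431]
[[-1.1  0.6]
 [-0.2  1.6]
 [ 3.1 -1.7]
 [ 0.5 -1.4]
 [-0.3 -1.5]
 [-0.7 -1.4]
 [-0.3  4.1]
 [ 0.4  8.4]]
corner top [ 0.55  -0.053  0.107] saw [np.float64(-0.031), np.float64(0.099)]
strip top [ 0.585 -0.137  0.107] saw [np.float64(0.005), np.float64(0.016)]
brick top [ 0.545 -0.212  0.115] saw [np.float64(-0.034), np.float64(-0.06)]
corner b [ 0.551 -0.062  0.107] saw [np.float64(-0.03), np.float64(0.09)]
strip b [ 0.585 -0.134  0.107] saw [np.float64(0.005), np.float64(0.019)]
brick b [ 0.548 -0.214  0.115] saw [np.float64(-0.031), np.float64(-0.062)]
doorTipTop a [0.462 0.135 0.154] saw [np.float64(-0.122), np.float64(0.286)]
doorhingeTop a [0.478 0.003 0.154] saw [np.float64(-0.104), np.float64(0.154)]
doortip b [0.459 0.137 0.154] saw [np.float64(-0.125), np.float64(0.288)]
doorhinge b [0.487 0.005 0.154] saw [np.float64(-0.095), np.float64(0.156)]
br L [0.415 0.351 0.   ] saw [np.float64(-0.173), np.float64(0.501)]
br R [0.525 0.362 0.   ] saw [np.float64(-0.062), np.float64(0.514)]
brR b [0.526 0.368 0.   ] saw [np.float64(-0.061), np.float64(0.519)]
br L b [0.416 0.345 0.   ] saw [np.float64(-0.171), np.float64(0.495)]
br endL b [0.4   0.368 0.   ] saw [np.float64(-0.188), np.float64(0.518)]
gripL [0.429 0.364 0.092] saw [np.float64(-0.159), np.float64(0.514)]
gripR [0.506 0.377 0.092] saw [np.float64(-0.082), np.float64(0.529)]
```

```bash
cat >> h.py <<'E'
S=[.5797,-.1526,-.0152]
def go(x,y,z,ybar=None):
    "remaining shift in tool units; ybar: wanted world angle (deg) of tool y"
    s=read_state();r=R.from_quat(s["eef_rot"]);ty=r.apply([0,1,0]);a=np.degrees(np.arctan2(ty[1],ty[0]))
    d=r.inv().apply(np.array([x,y,z])-s["ee_pos"])/.2
    print("t",round(s["time"],2),"pos",s["ee_pos"].round(4),"yang",a.round(2),"tilt",r.apply([0,0,1]).round(3),"w",round(s["width"],4),"gf",round(s["grip_force"],1),"F",s["ft_force"].round(1))
    print("shift units",d.round(3), "turn units", None if ybar is None else round(-(ybar-a)/90,4))
E
python3 -m crank '0 0 0 -0.0755 1;0 0 0 -0.0755 1;0 0 0 -0.0755 1;0 0 0 -0.0755 1;0 0 0 0 1'
python3 - <<'E'
from h import *
go(.468,.372,.16,98)
for o in (A(165,426),A(225,400),A(142,390),A(224,395)): 
    w=onz(*o,.085);print(w.round(3))
for o in (A(142,362),A(205,348),A(220,375),A(158,388)): print(onz(*o,.115).round(3))
E
```

```text
time: 0.6
ee_pos: [0.2053, 0.5901, 0.2221]
eef_rot: [-0.071, 0.998, -0.0, -0.0]
ft_force: [-0.0, 0.6, -0.2]
width: 0.0869
grip_force: 0.0
t 0.6 pos [0.2053 0.5901 0.2221] yang 98.1 tilt [-0.    -0.001 -1.   ] w 0.0869 gf 0.0 F [-0.   0.6 -0.2]
shift units [-1.147 -1.265  0.311] turn units 0.0012
[ 0.532 -0.243  0.085]
[ 0.581 -0.216  0.085]
[ 0.515 -0.202  0.085]
[ 0.58  -0.21   0.085]
[ 0.515 -0.202  0.115]
[ 0.566 -0.187  0.115]
[ 0.576 -0.219  0.115]
[ 0.528 -0.232  0.115]
```

```bash
python3 -m crank '-0.1147 -0.1265 0 0 1;-0.1147 -0.1265 0 0 1;-0.1147 -0.1265 0 0 1;-0.1147 -0.1265 0 0 1;-0.1147 -0.1265 0 0 1;-0.1147 -0.1265 0 0 1;-0.1147 -0.1265 0 0 1;-0.1147 -0.1265 0 0 1;-0.1147 -0.1265 0 0 1;-0.1147 -0.1265 0 0 1'
python3 -m crank '0 0 0 0 1;0 0 0 0 1'
python3 - <<'E'
from h import *
go(.468,.372,.16,98)
c=cams.camera("wrist");cv2.imwrite("pics/w1.png",c["img"]);print(c["K"],c["mount"])
E
```

```text
time: 1.6
ee_pos: [0.4686, 0.3706, 0.2224]
eef_rot: [-0.068, 0.998, -0.0, -0.0]
ft_force: [-0.4, 1.2, 0.3]
width: 0.087
grip_force: 0.0
time: 1.8
ee_pos: [0.468, 0.3712, 0.2223]
eef_rot: [-0.068, 0.998, -0.0, -0.0]
ft_force: [-0.9, 0.6, -0.2]
width: 0.0873
grip_force: 0.0
t 1.8 pos [0.468  0.3712 0.2223] yang 97.74 tilt [-0. -0. -1.] w 0.0873 gf 0.0 F [-0.9  0.6 -0.2]
shift units [-0.001  0.004  0.311] turn units -0.0029
[[297.31863964   0.         256.35306412]
 [  0.         297.31863964 196.42190566]
 [  0.           0.           1.        ]] [[-2.22139005e-04 -9.65681449e-01 -2.59729261e-01  7.02298609e-02]
 [ 9.99999969e-01 -1.85029189e-04 -1.67327095e-04  5.30786406e-04]
 [ 1.13527177e-04 -2.59729291e-01  9.65681460e-01 -1.62307354e-01]
 [ 0.00000000e+00  0.00000000e+00  0.00000000e+00  1.00000000e+00]]
```

View pics/w1.png

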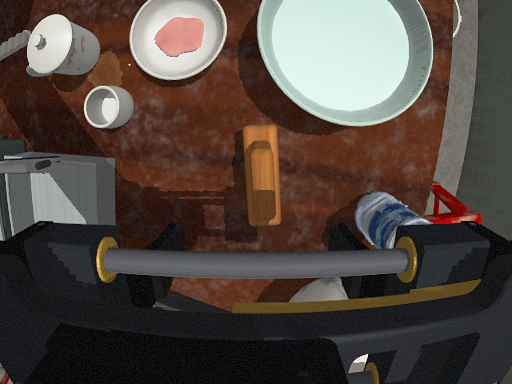

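The wrist view shows the brush block outline with corners at (243,126), (276,126), (281,223) and (257,226), and the grip bar above it.

```bash
cat >> h.py <<'E'
def wz(px,z,s,c):
    K,M=c["K"],np.array(c["mount"]);v=(np.array(px)-[K[0,2],K[1,2]])/K[0,0];t=np.hypot(*v)
    d=np.r_[v/t*np.sin(t),np.cos(t)] if t>0 else np.array([0,0,1.]);r=R.from_quat(s["eef_rot"])
    o=s["ee_pos"]+r.apply(M[:3,3]);d=r.apply(M[:3,:3]@d);return o+d*(z-o[2])/d[2]
E
python3 - <<'E'
from h import *
s=read_state();c=cams.camera("wrist")
for px in((243,126),(276,126),(281,223),(257,226)):print(wz(px,.048,s,c).round(4))
E
python3 - <<'E'
import cv2
i=cv2.imread("pics/w1.png")[110:245,200:330];cv2.imwrite("pics/w1c.png",cv2.resize(i,None,fx=4,fy=4,interpolation=2))
E
```

```text
[0.408  0.3494 0.048 ]
[0.4028 0.3861 0.048 ]
[0.5159 0.4095 0.048 ]
[0.5236 0.3813 0.048 ]
```

View pics/w1c.png

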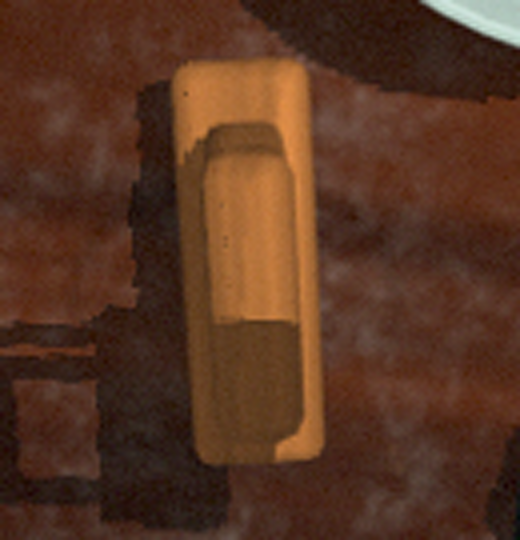

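The crop gives a better fourth block corner at (249,226). The bar's sides run from x = 205 to 212 on the left and 290 to 302 on the right.

```bash
python3 - <<'E'
from h import *
s=read_state();c=cams.camera("wrist")
f=lambda u,v:(u/4+200,v/4+110)
P=[wz(f(*p),.048,s,c) for p in((173,65),(305,62),(325,460),(197,465))]
print(np.round(P,4),np.mean(P,0))
a=P[3]-P[0];b=P[2]-P[1];print(np.degrees(np.arctan2(a[1],a[0])),np.degrees(np.arctan2(b[1],b[0])))
G=[wz(f(*p),.090,s,c) for p in((205,165),(290,165),(302,430),(212,435))];print(np.round(G,4),np.mean(G,0))
m=np.mean(P,0);go(m[0],m[1],.060)
E
```

```text
[[0.4078 0.3502 0.048 ]
 [0.4018 0.3868 0.048 ]
 [0.5179 0.4109 0.048 ]
 [0.5248 0.3728 0.048 ]] [0.46308208 0.3801484  0.048     ]
10.928257211187823 11.739429199520433
[[0.4301 0.363  0.09  ]
 [0.4272 0.3839 0.09  ]
 [0.4954 0.3976 0.09  ]
 [0.5    0.3744 0.09  ]] [0.4631592  0.37973339 0.09      ]
t 1.95 pos [0.4666 0.3729 0.2224] yang 98.04 tilt [-0.001  0.    -1.   ] w 0.0869 gf 0.0 F [-0.4 -0.6 -0.5]
shift units [0.012 0.038 0.812] turn units None
```

```bash
python3 -m crank '-0.01 0.038 0.1 -0.034 1;0.02 0 0.15 0 1;0 0 0.15 0 1;0 0 0.15 0 1;0 0 0.12 0 1;0 0 0.08 0 1;0 0 0.05 0 1;0 0 0 0 1;0 0 0 0 1' 40
python3 - <<'E'
from h import *
go(.4631,.380,.060,101.2)
E
```

```text
time: 2.85
ee_pos: [0.4647, 0.3794, 0.0633]
eef_rot: [-0.097, 0.995, 0.0, 0.0]
ft_force: [0.3, 0.5, 0.7]
width: 0.0872
grip_force: 0.0
t 2.85 pos [0.4647 0.3794 0.0633] yang 101.08 tilt [ 0.001  0.001 -1.   ] w 0.0872 gf 0.0 F [0.3 0.5 0.7]
shift units [0.007 0.004 0.017] turn units -0.0013
```

```bash
python3 -m crank '0.007 0 0.015 0 1;0 0 0 0 1;0 0 0 0 -1;0 0 0 0 -1;0 0 0 0 -1;0 0 0 0 -1;0 0 0 0 -1;0 0 0 0 -1;0 0 0 0 -1;0 0 0 0 -1' 50
python3 - <<'E'
from h import *
go(.4631,.380,.060,101.2)
E
```

```text
time: 3.85
ee_pos: [0.4633, 0.3785, 0.0595]
eef_rot: [-0.096, 0.995, 0.0, -0.0]
ft_force: [-0.2, 0.5, -0.3]
width: 0.0307
grip_force: 0.0
t 3.85 pos [0.4633 0.3785 0.0595] yang 101.06 tilt [-0.  0. -1.] w 0.0307 gf 0.0 F [-0.2  0.5 -0.3]
shift units [-0.     0.008 -0.002] turn units -0.0016
```

```bash
python3 -m crank '0 0 0 0 -1;0 0 0 0 -1;0 0 0 0 -1;0 0 0 0 -1;0 0 -0.05 0 -1;0 0 -0.15 0 -1;0 0 -0.2 0 -1;0 0 -0.2 0 -1;0 0 -0.2 0 -1;0 0 -0.2 0 -1' 50
python3 - <<'E'
from h import *
t=T(S,(-.0165,-.134,0));print(t);go(t[0],t[1],.26,89.1)
E
```

```text
time: 4.85
ee_pos: [0.463, 0.3782, 0.262]
eef_rot: [-0.096, 0.995, 0.0, 0.0]
ft_force: [1.6, 1.0, -1.7]
width: 0.0233
grip_force: 50.0
[ 0.56116518 -0.28633373  0.        ]
t 4.85 pos [0.463  0.3782 0.262 ] yang 101.06 tilt [ 0.  0. -1.] w 0.0233 gf 50.0 F [ 1.6  1.  -1.7]
shift units [ 0.156 -3.355  0.009] turn units 0.1329
```

```bash
python3 -m crank '0 0 0 0.0665 -1;0 0 0 0.0665 -1;0 0 0 0 -1'
python3 - <<'E'
from h import *
t=T(S,(-.0165,-.134,0));go(t[0],t[1],.26,89.1)
E
```

```text
time: 5.15
ee_pos: [0.4632, 0.3784, 0.2603]
eef_rot: [0.009, 1.0, 0.0, 0.0]
ft_force: [0.1, 0.5, -2.4]
width: 0.0232
grip_force: 50.0
t 5.15 pos [0.4632 0.3784 0.2603] yang 89.0 tilt [ 0.  0. -1.] w 0.0232 gf 50.0 F [ 0.1  0.5 -2.4]
shift units [-0.548 -3.315 -0.   ] turn units -0.0012
```

```bash
for i in 1; do python3 -m crank '-0.027 -0.166 0 0 -1;-0.027 -0.166 0 0 -1;-0.027 -0.166 0 0 -1;-0.027 -0.166 0 0 -1;-0.027 -0.166 0 0 -1;-0.027 -0.166 0 0 -1;-0.027 -0.166 0 0 -1;-0.027 -0.166 0 0 -1;-0.027 -0.166 0 0 -1;-0.027 -0.166 0 0 -1'; done
python3 -m crank '-0.027 -0.166 0 0 -1;-0.027 -0.166 0 0 -1;-0.027 -0.166 0 0 -1;-0.027 -0.166 0 0 -1;-0.027 -0.166 0 0 -1;-0.027 -0.166 0 0 -1;-0.027 -0.166 0 0 -1;-0.027 -0.166 0 0 -1;-0.027 -0.166 0 0 -1;-0.027 -0.166 0 0 -1'
python3 -m crank '0 0 0 0 -1;0 0 0 0 -1'
python3 - <<'E'
from h import *
t=T(S,(-.0165,-.134,0));go(t[0],t[1],.1475,89.1)
a=cams.camera("wrist")["img"];b=cams.camera("side")["img"]
b=cv2.resize(b[100:350,195:365],None,fx=1.8,fy=1.8,interpolation=2)
cv2.imwrite("pics/c2.png",np.hstack([cv2.resize(a,None,fx=.96,fy=.96),np.zeros((368,0,3),np.uint8)]) );o=np.zeros((450,800,3),np.uint8);o[:368,:491]=cv2.resize(a,(491,368));o[:450,491:797]=b;cv2.imwrite("pics/c2.png",o)
E
```

```text
time: 6.15
ee_pos: [0.5118, 0.0442, 0.2597]
eef_rot: [0.006, 1.0, 0.0, -0.0]
ft_force: [0.2, -0.1, -2.1]
width: 0.0238
grip_force: 50.0
time: 7.15
ee_pos: [0.5607, -0.2882, 0.2595]
eef_rot: [0.006, 1.0, 0.0, -0.0]
ft_force: [1.3, -1.2, -2.4]
width: 0.0232
grip_force: 50.0
time: 7.35
ee_pos: [0.5603, -0.2877, 0.2591]
eef_rot: [0.007, 1.0, 0.0, -0.001]
ft_force: [0.4, 0.7, -1.5]
width: 0.0233
grip_force: 50.0
t 7.35 pos [ 0.5603 -0.2877  0.2591] yang 89.15 tilt [-0.001  0.    -1.   ] w 0.0233 gf 50.0 F [ 0.4  0.7 -1.5]
shift units [-0.005  0.007  0.558] turn units 0.0005Traceback (most recent call last):
  File "<stdin>", line 5, in <module>
    return _nx.concatenate(arrs, 1, dtype=dtype, casting=casting)
           ~~~~~~~~~~~~~~~^^^^^^^^^^^^^^^^^^^^^^^^^^^^^^^^^^^^^^^
ValueError: all the input array dimensions except for the concatenation axis must match exactly, but along dimension 0, the array at index 0 has size 369 and the array at index 1 has size 368
```

```bash
cat > two.py <<'E'
import sys
from h import *
a=cams.camera("wrist")["img"];b=cams.camera("side")["img"]
o=np.zeros((450,800,3),np.uint8);o[:368,:491]=cv2.resize(a,(491,368));o[:450,491:797]=cv2.resize(b[100:350,195:365],(306,450),interpolation=2)
cv2.imwrite(sys.argv[1],o)
E
python3 -m crank '0 0.01 0.1 0 -1;0 0 0.1 0 -1;0 0 0.1 0 -1;0 0 0 0 -1;0 0 0 0 -1'
python3 two.py pics/c2.png; python3 -c "
from h import *
t=T(S,(-.0165,-.134,0));go(t[0],t[1],.1475,89.1)"
```

```text
time: 7.95
ee_pos: [0.5611, -0.2842, 0.2001]
eef_rot: [0.007, 1.0, 0.0, 0.0]
ft_force: [-0.5, -0.5, -1.6]
width: 0.0234
grip_force: 50.0
t 8.05 pos [ 0.5614 -0.285   0.201 ] yang 89.15 tilt [ 0.002 -0.    -1.   ] w 0.0231 gf 50.0 F [ 0.1 -0.2 -1.5]
shift units [ 0.002 -0.007  0.267] turn units 0.0005
```

View pics/c2.png

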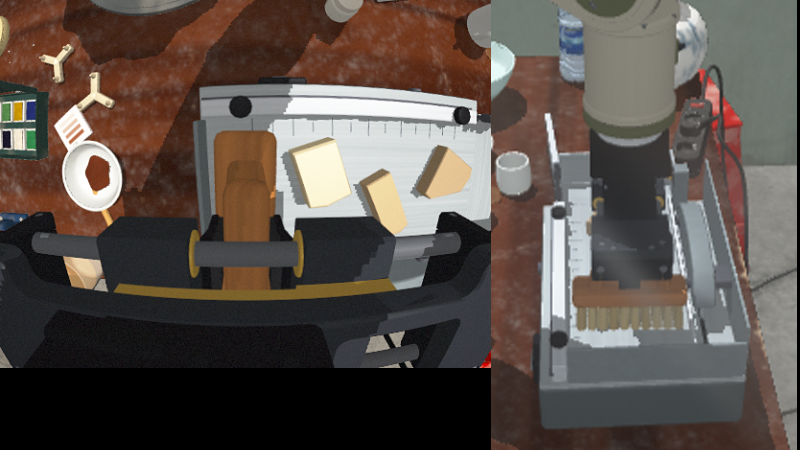

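The brush sits over the near end of the lane, behind the brick, clear of the wall, fence and rail. The offcuts haven't moved.

```bash
python3 -m crank '0 -0.005 0.08 0 -1;0 0 0.08 0 -1;0 0 0.06 0 -1;0 0 0.04 0 -1;0 0 0 0 -1;0 0 0 0 -1'
python3 -c "
from h import *
t=T(S,(-.0165,.04,0));go(t[0],t[1],.1465,89.1)"
```

```text
time: 8.65
ee_pos: [0.5608, -0.2863, 0.1476]
eef_rot: [0.008, 1.0, -0.0, 0.0]
ft_force: [0.9, 0.7, -1.4]
width: 0.0234
grip_force: 50.0
t 8.65 pos [ 0.5608 -0.2863  0.1476] yang 89.08 tilt [ 0. -0. -1.] w 0.0234 gf 50.0 F [ 0.9  0.7 -1.4]
shift units [-0.001  0.87   0.005] turn units -0.0002
```

```bash
python3 -m crank '0 0.04 0.005 0 -1;0 0.04 0 0 -1;0 0.04 0 0 -1;0 0.04 0 0 -1;0 0.04 0 0 -1;0 0.04 0 0 -1;0 0.04 0 0 -1;0 0.04 0 0 -1;0 0.04 0 0 -1;0 0.04 0 0 -1'
python3 -m crank '0 0.04 0 0 -1;0 0.04 0 0 -1;0 0.04 0 0 -1;0 0.04 0 0 -1;0 0.04 0 0 -1;0 0.04 0 0 -1;0 0.04 0 0 -1;0 0.04 0 0 -1;0 0.04 0 0 -1;0 0.04 0 0 -1'
python3 two.py pics/c3.png; python3 -c "
from h import *
t=T(S,(-.0165,.166,0));go(t[0],t[1],.1465,89.1)"
```

```text
time: 9.65
ee_pos: [0.562, -0.2057, 0.1465]
eef_rot: [0.008, 1.0, -0.0, -0.0]
ft_force: [-0.7, -1.3, -1.2]
width: 0.0232
grip_force: 50.0
time: 10.65
ee_pos: [0.5633, -0.1254, 0.1465]
eef_rot: [0.008, 1.0, 0.0, -0.0]
ft_force: [-0.6, -1.2, -2.0]
width: 0.0234
grip_force: 50.0
t 10.75 pos [ 0.5635 -0.1244  0.1464] yang 89.2 tilt [-0.     0.001 -1.   ] w 0.0232 gf 50.0 F [-0.3  0.8 -1.8]
shift units [-0.001  0.69   0.   ] turn units 0.0011
```

View pics/c3.png

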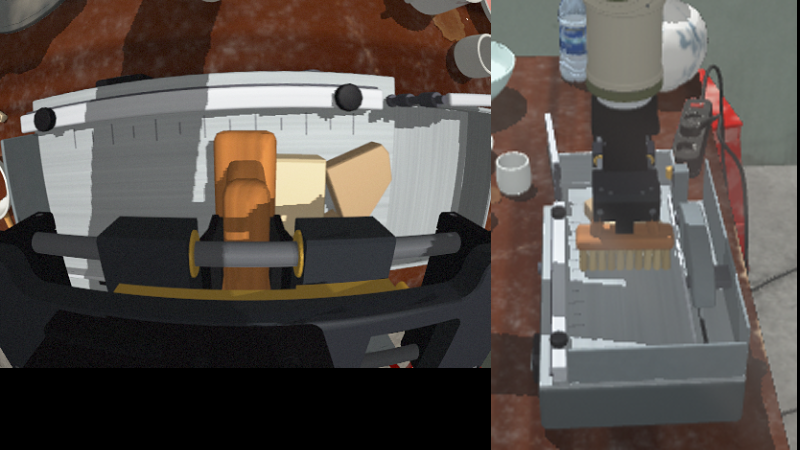

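The offcuts are bunched ahead of the brush and the corner piece is at the table end, so I carry on sweeping.

```bash
python3 -m crank '0 0.04 0 0 -1;0 0.04 0 0 -1;0 0.04 0 0 -1;0 0.04 0 0 -1;0 0.04 0 0 -1;0 0.04 0 0 -1;0 0.04 0 0 -1;0 0.04 0 0 -1;0 0.04 0 0 -1;0 0.04 0 0 -1'
python3 -m crank '0 0.04 0 0 -1;0 0.04 0 0 -1;0 0.04 0 0 -1;0 0.04 0 0 -1;0 0.04 0 0 -1;0 0.04 0 0 -1;0 0.04 0 0 -1;0 0.01 0 0 -1;0 0 0 0 -1;0 0 0 0 -1'
python3 -m crank '0 0 -0.1 0 -1;0 0 -0.15 0 -1;0 0 -0.15 0 -1;0 -0.1 -0.15 0 -1;0 -0.15 -0.1 0 -1;0 -0.15 0 0 -1;0 -0.15 0 0 -1;0 0 0 0 -1;0 0 0 0 -1'
python3 two.py pics/c4.png; python3 -c "
from h import *
go(.46,.37,.26,101)"
```

```text
time: 11.75
ee_pos: [0.5646, -0.0454, 0.1465]
eef_rot: [0.008, 1.0, 0.0, -0.0]
ft_force: [0.2, -0.5, -1.1]
width: 0.0235
grip_force: 50.0
time: 12.75
ee_pos: [0.5654, 0.0119, 0.1465]
eef_rot: [0.008, 1.0, 0.0, -0.0]
ft_force: [-0.5, 0.7, -1.6]
width: 0.0233
grip_force: 49.9
time: 13.65
ee_pos: [0.5638, -0.0992, 0.2767]
eef_rot: [0.009, 1.0, 0.0, 0.0]
ft_force: [-0.6, -0.1, -1.6]
width: 0.0234
grip_force: 50.0
t 13.75 pos [ 0.564  -0.0973  0.2765] yang 89.14 tilt [ 0.  0. -1.] w 0.0232 gf 50.0 F [-0.7  0.7 -1.6]
shift units [0.555 2.328 0.083] turn units -0.1317
```

View pics/c4.png

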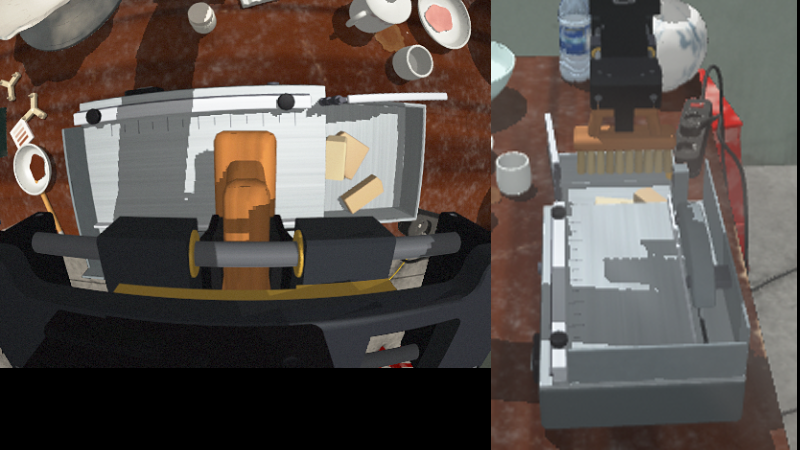

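All three offcuts are in the pan: brick at about (336,158), corner at (352,150) and strip at (362,193). The brick sits against the near wall, so I'll check its height by triangulating it in the wrist and side views.

```bash
python3 - <<'E'
from h import *
s=read_state();c=cams.camera("wrist")
k=512/491
inv=lambda w:(lambda q:[round(np.cos(S[2])*q[0]+np.sin(S[2])*q[1],3),round(-np.sin(S[2])*q[0]+np.cos(S[2])*q[1],3),round(w[2],3)])(w-[S[0],S[1],0])
f=lambda u,v:((u-491)/1.8+195,v/1.8+100)
for z in(.02,.035,.05,.065,.08):
    print(z,"W brickTopR",inv(wz((342*k,136*k),z,s,c)),"brickBotR",inv(wz((346*k,180*k),z,s,c)),"edge",inv(wz((327*k,160*k),z,s,c)),
    "strip",inv(wz((362*k,193*k),z,s,c)),"corner r",inv(wz((368*k,152*k),z,s,c)))
    print("   side brick L",inv(onz("side",f(597,200),z)),"mid-top",inv(onz("side",f(615,197),z)),"corner top",inv(onz("side",f(648,190),z)))
E
```

```text
0.02 W brickTopR [np.float64(-0.057), np.float64(0.202), np.float64(0.02)] brickBotR [np.float64(0.012), np.float64(0.213), np.float64(0.02)] edge [np.float64(-0.019), np.float64(0.18), np.float64(0.02)] strip [np.float64(0.034), np.float64(0.244), np.float64(0.02)] corner r [np.float64(-0.033), np.float64(0.248), np.float64(0.02)]
   side brick L [np.float64(-0.05), np.float64(0.253), np.float64(0.02)] mid-top [np.float64(-0.022), np.float64(0.26), np.float64(0.02)] corner top [np.float64(0.029), np.float64(0.277), np.float64(0.02)]
0.035 W brickTopR [np.float64(-0.058), np.float64(0.197), np.float64(0.035)] brickBotR [np.float64(0.009), np.float64(0.208), np.float64(0.035)] edge [np.float64(-0.021), np.float64(0.175), np.float64(0.035)] strip [np.float64(0.029), np.float64(0.237), np.float64(0.035)] corner r [np.float64(-0.035), np.float64(0.241), np.float64(0.035)]
   side brick L [np.float64(-0.05), np.float64(0.232), np.float64(0.035)] mid-top [np.float64(-0.023), np.float64(0.239), np.float64(0.035)] corner top [np.float64(0.028), np.float64(0.256), np.float64(0.035)]
0.05 W br
[... 923 characters left out ...]
1), np.float64(0.065)] mid-top [np.float64(-0.024), np.float64(0.198), np.float64(0.065)] corner top [np.float64(0.025), np.float64(0.214), np.float64(0.065)]
0.08 W brickTopR [np.float64(-0.061), np.float64(0.181), np.float64(0.08)] brickBotR [np.float64(-0.002), np.float64(0.191), np.float64(0.08)] edge [np.float64(-0.029), np.float64(0.162), np.float64(0.08)] strip [np.float64(0.016), np.float64(0.217), np.float64(0.08)] corner r [np.float64(-0.041), np.float64(0.22), np.float64(0.08)]
   side brick L [np.float64(-0.05), np.float64(0.171), np.float64(0.08)] mid-top [np.float64(-0.024), np.float64(0.177), np.float64(0.08)] corner top [np.float64(0.024), np.float64(0.193), np.float64(0.08)]
```

```bash
python3 -m crank '0.02 0.18 0 0 -1;0.02 0.18 0 0 -1;0.02 0.18 0 0 -1;0.02 0.18 0 0 -1;0.02 0.18 0 0 -1;0.02 0.18 0 0 -1;0.02 0.18 0 0 -1;0.02 0.18 0 0 -1;0.02 0.18 0 0 -1;0.02 0.1 0 0 -1'
python3 -m crank '0 0 0 0 -1;0 0 0 0 -1'
python3 - <<'E'
from h import *
go(.462,.375,.0625,101)
a=cams.camera("wrist")["img"];b=cams.camera("scene")["img"];d=cams.camera("side")["img"]
o=np.zeros((600,800,3),np.uint8);o[:384,:512]=a
o[384:600,:400]=cv2.resize(b[160:241,200:350],(400,216),interpolation=2)
o[300:600,512:800]=cv2.resize(d[165:265,215:311],(288,300),interpolation=2)
cv2.imwrite("pics/c5.png",o)
E
```

```text
time: 14.8
ee_pos: [0.5277, 0.2511, 0.2762]
eef_rot: [0.005, 1.0, 0.001, -0.0]
ft_force: [-0.1, 0.2, -1.6]
width: 0.0233
grip_force: 50.0
time: 15.0
ee_pos: [0.5289, 0.2471, 0.2764]
eef_rot: [0.007, 1.0, -0.0, -0.0]
ft_force: [-0.6, -1.1, -1.2]
width: 0.0231
grip_force: 50.0
t 15.0 pos [0.5289 0.2471 0.2764] yang 89.19 tilt [-0. -0. -1.] w 0.0231 gf 50.0 F [-0.6 -1.1 -1.2]
shift units [0.343 0.635 1.069] turn units -0.1312
```

View pics/c5.png

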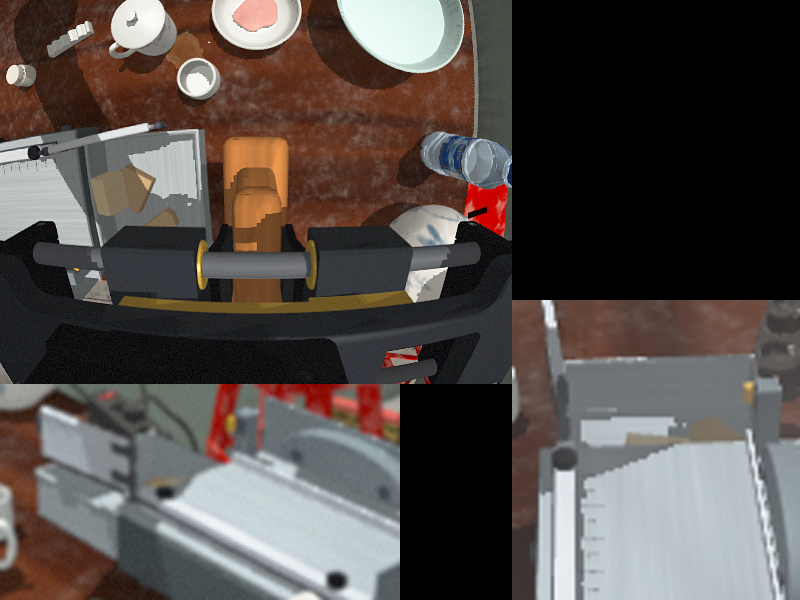

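The wrist view shows the brick inside the pan near the near wall, at about (90-150, 165-217), leaning on the corner piece. The strip is at (160,215). I'll measure the brick's middle.

```bash
python3 - <<'E'
from h import *
s=read_state();c=cams.camera("wrist")
inv=lambda w:[round(float(v),3) for v in(np.cos(S[2])*(w-[*S[:2],0])[0]+np.sin(S[2])*(w-[*S[:2],0])[1],-np.sin(S[2])*(w-[*S[:2],0])[0]+np.cos(S[2])*(w-[*S[:2],0])[1]-.244)]
for z in(.03,.045,.06):print(z,[inv(wz(p,z,s,c)) for p in((91,178),(127,168),(152,207),(99,217),(110,193))])
print("rim near/far",[inv(wz(p,.062,s,c)) for p in((92,200),(206,200),(200,131))])
E
python3 -m crank '0 0 0 -0.0656 -1;0 0 0 -0.0656 -1;0 0 0 0 -1'
python3 -c "
from h import *
go(.462,.375,.0625,101)"
```

```text
0.03 [[-0.047, -0.105], [-0.061, -0.039], [-0.0, -0.003], [0.017, -0.1], [-0.022, -0.073]]
0.045 [[-0.05, -0.096], [-0.063, -0.031], [-0.005, 0.003], [0.012, -0.091], [-0.026, -0.064]]
0.06 [[-0.053, -0.086], [-0.065, -0.024], [-0.01, 0.008], [0.007, -0.081], [-0.03, -0.056]]
rim near/far [[-0.02, -0.088], [-0.02, 0.087], [-0.111, 0.082]]
time: 15.5
ee_pos: [0.5295, 0.2457, 0.2767]
eef_rot: [-0.095, 0.995, 0.0, 0.0]
ft_force: [0.1, -0.2, -2.3]
width: 0.0231
grip_force: 50.0
t 15.5 pos [0.5295 0.2457 0.2767] yang 100.92 tilt [ 0.  0. -1.] w 0.0231 gf 50.0 F [ 0.1 -0.2 -2.3]
shift units [0.209 0.699 1.071] turn units -0.0008
```

The brick's middle is inside the pan's limits (about 20 mm clear) and below the rim. Now I put the brush down.

```bash
python3 -m crank '0.03 0.1 0 0 -1;0.03 0.1 0 0 -1;0.03 0.1 0 0 -1;0.03 0.1 0 0 -1;0.03 0.1 0.1 0 -1;0.03 0.1 0.15 0 -1;0.03 0.1 0.15 0 -1;0 0 0.15 0 -1;0 0 0.15 0 -1;0 0 0.12 0 -1'
python3 -m crank '0 0 0.1 0 -1;0 0 0.07 0 -1;0 0 0.05 0 -1;0 0 0 0 -1;0 0 0 0 -1'
python3 -c "
from h import *
go(.462,.375,.060,101)"
```

```text
time: 16.5
ee_pos: [0.4613, 0.3753, 0.1108]
eef_rot: [-0.093, 0.996, -0.0, -0.0]
ft_force: [0.1, 0.1, -1.7]
width: 0.0237
grip_force: 50.0
time: 17.0
ee_pos: [0.462, 0.3762, 0.0693]
eef_rot: [-0.095, 0.996, 0.0, 0.0]
ft_force: [0.1, -0.3, -2.2]
width: 0.0233
grip_force: 50.0
t 17.0 pos [0.462  0.3762 0.0693] yang 100.86 tilt [ 0.001  0.001 -1.   ] w 0.0233 gf 50.0 F [ 0.1 -0.3 -2.2]
shift units [ 0.001 -0.006  0.047] turn units -0.0016
```

```bash
python3 -m crank '0 0 0.025 0 -1;0 0 0.01 0 -1;0 0 0.01 0 -1;0 0 0.005 0 -1;0 0 0 0 -1;0 0 0 0 -1'
python3 -m crank '0 0 0 0 -0.4;0 0 0 0 -0.2;0 0 0 0 0;0 0 0 0 0.3;0 0 0 0 1;0 0 0 0 1;0 0 0 0 1;0 0 0 0 1'
python3 -c "
from h import *
go(.462,.375,.060,101)"
```

```text
time: 17.6
ee_pos: [0.4617, 0.3761, 0.0595]
eef_rot: [-0.095, 0.995, 0.0, 0.0]
ft_force: [-3.4, -2.9, 6.0]
width: 0.0233
grip_force: 50.0
time: 18.4
ee_pos: [0.4615, 0.376, 0.0586]
eef_rot: [-0.095, 0.995, 0.0, 0.0]
ft_force: [-0.1, 0.2, -0.5]
width: 0.074
grip_force: 0.0
t 18.4 pos [0.4615 0.376  0.0586] yang 100.9 tilt [ 0.  0. -1.] w 0.074 gf 0.0 F [-0.1  0.2 -0.5]
shift units [-0.001 -0.005 -0.007] turn units -0.0011
```

```bash
python3 -m crank '0 0 -0.05 0 1;0 0 -0.15 0 1;0 0 -0.2 0 1;0 0 -0.2 0 1;0 0 -0.2 0.0655 -0.9;0 0 0 0.0655 -1;0 0 0 0 -1;0 0 0 0 -1;0 0 0 0 -1;0 0 0 0 -1' 40
cat > door.py <<'E'
from h import *
H=np.array([-.097,.163]);r=.122
def P(th,extra=0):
    n=np.array([-np.sin(th),np.cos(th)]);d=.015*abs(n[1])+.010*abs(n[0])+.003+extra
    return T(S,(*(H+r*np.array([np.cos(th),np.sin(th)])+n*d),.125))
E
python3 - <<'E'
from door import *
p=P(1.78,.03);print(p);go(p[0],p[1],.22,89.1);print("cup",onz("side",(207,207),0))
E
```

```text
time: 19.4
ee_pos: [0.4612, 0.3756, 0.2177]
eef_rot: [0.007, 1.0, -0.001, -0.001]
ft_force: [-0.1, -0.1, 0.5]
width: 0.0466
grip_force: 0.0
[0.41663229 0.12271835 0.125     ]
t 19.4 pos [0.4612 0.3756 0.2177] yang 89.19 tilt [-0.001 -0.001 -1.   ] w 0.0466 gf 0.0 F [-0.1 -0.1  0.5]
shift units [ 0.205 -1.268 -0.01 ] turn units 0.001
cup [0.39956358 0.15398248 0.        ]
```

```bash
python3 -m crank '0.0256 -0.1585 0 0 -1;0.0256 -0.1585 0 0 -1;0.0256 -0.1585 0 0 -1;0.0256 -0.1585 0 0 -1;0.0256 -0.1585 0 0 -1;0.0256 -0.1585 0 0 -1;0.0256 -0.1585 0 0 -1;0.0256 -0.1585 0 0 -1;0 0 0.1 0 -1;0 0 0.15 0 -1'
python3 -m crank '0 0 0.15 0 -1;0 0 0.08 0 -1;0 0 0 0 -1;0 0 0 0 -1'
python3 - <<'E'
from door import *
p=P(1.78,.03);go(p[0],p[1],.125,89.1)
s=read_state();r=R.from_quat(s["eef_rot"]);q=s["ee_pos"]
for th in np.r_[1.78:.2:19j,.1,0.]:
    n=P(th);print(round(th,2),(r.inv().apply(n-q)/.2).round(3)[:2],n.round(3));q=n
E
```

```text
time: 20.4
ee_pos: [0.4175, 0.1226, 0.1692]
eef_rot: [0.008, 1.0, 0.001, 0.001]
ft_force: [-0.4, 0.5, -0.2]
width: 0.0005
grip_force: 0.0
time: 20.8
ee_pos: [0.4167, 0.1229, 0.1229]
eef_rot: [0.008, 1.0, -0.0, -0.0]
ft_force: [0.1, 0.0, 0.5]
width: 0.0003
grip_force: 0.0
t 20.8 pos [0.4167 0.1229 0.1229] yang 89.13 tilt [-0. -0. -1.] w 0.0003 gf 0.0 F [0.1 0.  0.5]
shift units [ 0.    -0.001 -0.011] turn units 0.0003
1.78 [-0.146  0.03 ] [0.446 0.129 0.125]
1.69 [-0.057  0.016] [0.458 0.132 0.125]
1.6 [-0.059  0.011] [0.469 0.134 0.125]
1.52 [-0.052  0.005] [0.48  0.135 0.125]
1.43 [-0.048  0.002] [0.489 0.135 0.125]
1.34 [-0.048 -0.002] [0.499 0.134 0.125]
1.25 [-0.049 -0.006] [0.509 0.133 0.125]
1.17 [-0.049 -0.01 ] [0.518 0.131 0.125]
1.08 [-0.048 -0.014] [0.528 0.128 0.125]
0.99 [-0.047 -0.018] [0.537 0.124 0.125]
0.9 [-0.046 -0.023] [0.547 0.119 0.125]
0.81 [-0.045 -0.027] [0.556 0.114 0.125]
0.73 [-0.043 -0.031] [0.564 0.107 0.125]
0.64 [-0.04  -0.035] [0.572 0.1   0.125]
0.55 [-0.038 -0.039] [0.579 0.092 0.125]
0.46 [-0.034 -0.043] [0.586 0.084 0.125]
0.38 [-0.031 -0.046] [0.592 0.074 0.125]
0.29 [-0.027 -0.05 ] [0.597 0.064 0.125]
0.2 [-0.022 -0.052] [0.601 0.054 0.125]
0.1 [-0.019 -0.063] [0.605 0.041 0.125]
0.0 [-0.012 -0.065] [0.607 0.028 0.125]
```

```bash
python3 -m crank '-0.073 0.015 0 0 -1;-0.073 0.015 0 0 -1;-0.057 0.016 0 0 -1;-0.059 0.011 0 0 -1;-0.052 0.005 0 0 -1;-0.048 0.002 0 0 -1;-0.048 -0.002 0 0 -1;-0.049 -0.006 0 0 -1;-0.049 -0.01 0 0 -1;-0.048 -0.014 0 0 -1'
python3 -m crank '-0.047 -0.018 0 0 -1;-0.046 -0.023 0 0 -1;-0.045 -0.027 0 0 -1;-0.043 -0.031 0 0 -1;-0.04 -0.035 0 0 -1;-0.038 -0.039 0 0 -1;-0.034 -0.043 0 0 -1;-0.031 -0.046 0 0 -1;-0.027 -0.05 0 0 -1;-0.022 -0.052 0 0 -1'
python3 -m crank '0 -0.03 0 0 -1;0 -0.03 0 0 -1;0 -0.03 0 0 -1;0 -0.02 0 0 -1'
python3 -c "
from door import *
p=P(0);go(p[0],p[1],.125)"
```

```text
time: 21.8
ee_pos: [0.5287, 0.1275, 0.1225]
eef_rot: [0.008, 1.0, 0.0, -0.0]
ft_force: [-0.8, -0.0, 0.1]
width: 0.0003
grip_force: 0.3
time: 22.8
ee_pos: [0.6018, 0.0528, 0.1225]
eef_rot: [0.008, 1.0, 0.0, 0.0]
ft_force: [0.0, 0.1, 0.0]
width: 0.0005
grip_force: 0.3
time: 23.2
ee_pos: [0.6009, 0.0313, 0.1226]
eef_rot: [0.008, 1.0, 0.0, 0.0]
ft_force: [0.7, 0.5, -0.2]
width: 0.0006
grip_force: 0.2
t 23.2 pos [0.6009 0.0313 0.1226] yang 89.11 tilt [ 0.  0. -1.] w 0.0006 gf 0.2 F [ 0.7  0.5 -0.2]
shift units [-0.033 -0.016 -0.012] turn units None
```

```bash
python3 -m crank '0 -0.015 0 0 -1;0 -0.015 0 0 -1;0 0 0 0 -1'; python3 -m crank '0 -0.015 0 0 -1;0 -0.015 0 0 -1;0 0 0 0 -1';python3 -m crank '0 -0.01 0 0 -1;0 -0.01 0 0 -1;0 0 0 0 -1'
```

```text
time: 23.5
ee_pos: [0.6009, 0.0254, 0.1226]
eef_rot: [0.008, 1.0, -0.0, 0.0]
ft_force: [0.5, 1.0, -0.4]
width: 0.0004
grip_force: 0.0
time: 23.8
ee_pos: [0.601, 0.0235, 0.1225]
eef_rot: [0.006, 1.0, 0.002, 0.0]
ft_force: [0.5, 9.6, 0.1]
width: 0.0
grip_force: 4.9
time: 24.1
ee_pos: [0.6012, 0.0173, 0.1227]
eef_rot: [0.007, 1.0, 0.001, 0.0]
ft_force: [1.8, 3.6, -0.4]
width: 0.0005
grip_force: 1.6
```

```bash
python3 -m crank '0 -0.01 0 0 -1;0 -0.01 0 0 -1;0 0 0 0 -1'; python3 -m crank '0 -0.01 0 0 -1;0 0 0 0 -1;0 0 0 0 -1'
```

```text
time: 24.4
ee_pos: [0.6008, 0.0128, 0.1226]
eef_rot: [0.007, 1.0, 0.001, 0.0]
ft_force: [1.0, 6.5, 0.8]
width: 0.0006
grip_force: 2.9
time: 24.7
ee_pos: [0.6008, 0.0126, 0.1226]
eef_rot: [0.007, 1.0, 0.002, 0.0]
ft_force: [1.3, 11.1, 0.3]
width: 0.0005
grip_force: 5.2
```

```bash
python3 -m crank '0 -0.01 0 0 -1;0 0 0 0 -1;0 0 0 0 -1'; python3 -m crank '0 -0.01 0 0 -1;0 0 0 0 -1;0 0 0 0 -1'
```

```text
time: 25.0
ee_pos: [0.6008, 0.0125, 0.1226]
eef_rot: [0.006, 1.0, 0.003, 0.0]
ft_force: [1.1, 16.4, -0.6]
width: 0.0007
grip_force: 7.6
time: 25.3
ee_pos: [0.6008, 0.0124, 0.1226]
eef_rot: [0.005, 1.0, 0.004, 0.0]
ft_force: [1.5, 20.3, 0.4]
width: 0.0005
grip_force: 10.1
```

The push ended against a hard stop after passing the roller. I back off, rise, and check the images numerically, since my picture views are used up.

```bash
python3 -m crank '0 0.08 0 0 -1;0 0.1 0 0 -1;0 0.1 0 0 -1;0 0 -0.15 0 -1;0 0 -0.2 0 -1;0 0 -0.2 0 -1;0 0 -0.2 0 -1;0.15 -0.2 -0.15 0 -1;0.15 -0.2 0 0 -1;0.15 -0.2 0 0 -1'
python3 -m crank '0.15 -0.2 0 0 -1;0.1 -0.2 0 0 -1;0 -0.2 0 0 -1;0 -0.2 0 0 -1;0 0 0 0 -1;0 0 0 0 -1;0 0 0 0 -1;0 0 0 0 -1;0 0 0 0 -1;0 0 0 0 -1'
python3 - <<'E'
from h import *
c=cams.camera("side")["img"];o=cv2.imread("pics/side0.png");cv2.imwrite("pics/side9.png",c)
for n,i in(("before",o),("now",c)):
    h=cv2.cvtColor(i,cv2.COLOR_BGR2HSV)[135:180,205:256];m=(h[...,0]>8)&(h[...,0]<25)&(h[...,1]>90)&(h[...,2]>110)
    y,x=np.nonzero(m);print(n,len(x),x.min()+205,x.max()+205,y.min()+135,y.max()+135)
# bright/edge profile of column through doorway, and where door should be if shut
print("shut door top/bottom px",[proj("side",T(S,(x,.16,z))).round(1).tolist() for x in(-.08,-.0165,.04) for z in(.154,.092)])
for u in(245,262,280):print(u,c[165:222:3,u].mean(1).astype(int),o[165:222:3,u].mean(1).astype(int))
go(0.5,0,.3)
E
```

```text
time: 26.3
ee_pos: [0.513, -0.0534, 0.2987]
eef_rot: [0.008, 1.0, -0.0, 0.0]
ft_force: [0.7, -1.8, 0.9]
width: 0.001
grip_force: 0.0
time: 27.3
ee_pos: [0.4616, -0.2099, 0.2982]
eef_rot: [0.007, 1.0, 0.0, -0.0]
ft_force: [-0.4, 0.1, 0.8]
width: 0.0004
grip_force: 0.0
before 407 206 249 138 178
now 121 229 249 140 159
shut door top/bottom px [[241.0, 189.5], [241.8, 210.0], [267.0, 189.1], [267.0, 209.6], [290.0, 188.7], [289.4, 209.2]]
245 [106  66  82  77  82  79  78 120 118 216 135 137 137 140 139 141 171 123
 124] [109  63  80  76  79  78  76 117 115 115 114 116 133 113 190 186 181 191
 191]
262 [ 78  73  69  74  71  71  71 123 120 174 141 139 140 142 143 121 184 116
 190] [ 76  72  68  73  70  70  70 120 117 115 115 117 114 184 196 191 179 177
 178]
280 [ 84 100  91  91  88  89 169 120 140 151 142 141 142 143 143  87 123 116
 195] [ 82  98  88  89  86  88 165 117 117 117 116 118 116 180 192 191 190 191
 191]
t 27.35 pos [ 0.4616 -0.2101  0.2983] yang 89.15 tilt [ 0.  0. -1.] w 0.0001 gf 0.0 F [-0.3 -0.1 -0.8]
shift units [-0.176  1.053 -0.009] turn units None
```

The door's top edge sits at row 192 in all three columns, so it lies straight across the doorway. The arm partly hides the brush, so I'll check that in the scene view.

```bash
python3 - <<'E'
from h import *
c=cams.camera("scene")["img"];o=cv2.imread("pics/scene0.png")
for n,i in(("before",o),("now",c)):
    h=cv2.cvtColor(i,cv2.COLOR_BGR2HSV)[155:205,157:202];m=(h[...,0]>8)&(h[...,0]<28)&(h[...,1]>80)&(h[...,2]>100)
    y,x=np.nonzero(m);print(n,len(x),x.min()+157,x.max()+157,y.min()+155,y.max()+155)
    for r in m[::2]:print(''.join('.#'[int(v)] for v in r))
E
```

```text
before 833 157 201 159 199
.............................................
.............................................
...........................#.................
........................#####................
....................###########..............
.................##############..............
..............#################..............
............###################..............
............########.......########..........
............#####......###############.......
...........###########################.......
..........###########################........
.......##############################........
###..################################........
####.################################........
####.################################........
.#..#.###########################............
...##.######################..........######.
.....##################............#.##.###.#
.......############................#.###.###.
......###..####.........#...........#..#.#..#
.......##..............#.....................
......................#......................
...............
[... 550 characters left out ...]
###.......
...........######.#####################......
..........############################.......
.......###############################.......
###.#################################........
###.##################################.......
#####################################........
..#...############################.........#.
....#.#######################.........###.###
.....#.##################.........####.#####.
......##############............#####...#..##
......#..######........##..........#....##.#.
......#..##.##......#..##....................
................#.#....#.....................
.................#...........................
.............................................
```

The brush is standing upright almost exactly where it started, and the arm is clear. I'm handing in the job.

```bash
python3 -c "
from bench import workorder
print(workorder.close_job())"
```

```text
the job is handed in; nothing more can be done
None
```

I handed the job in at about 27 s of the 64 s limit; no verdict came back, but my last checks had all three offcuts in the pan, the door hard against its stop, and the brush upright on the bench.

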